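# Unlock the eccentric cam and run the bead into the kiln

## Task

The carriage that feeds the orange bead into the little kiln is locked by an eccentric cam. Without gripping anything, push the cam's lever round to the cam's low point, so that the yellow lever lies along the track and points at the white mark by the kiln; only after that push the red back plate of the carriage forward until the carriage is fully home and the bead is inside the kiln. Leave the cam at its low point, let the bead rod ride in its cradle without touching it, and do not lift or move any of the other things.

Things in the scene. Friction and masses are not known exactly. Their poses are not given: they have to be found in the camera images.
- station: Fixed kiln station. Grey soapstone slab 305 (x) x 390 (y) x 30 mm high with a steel track; at its +y end a pale firebrick kiln 300 mm wide, 225 mm high, front face at y = +195 mm (door fittings stand 30 mm before it). Origin: slab centre at bench level. Its +y is FORWARD, the way the carriage is pushed; the cam lies on the +x side of the carriage.
- carriage (a joint): Travel of the steel carriage (60 wide x 110 long, top 50 mm above the bench) along station +y, in m: 0 = back stop (starts within 0.001 of it), 0.100 = fully home at the front stop. Takes about 2.5 N plus 12 N per m/s; stays where it is left. Unless the cam is near its low point, the cam blocks it after 5 to 20 mm.
- push_face (a point): Centre of the rear (-y) face of the carriage's upright red back plate, moving with the carriage; plate 50 mm wide (x), 8 mm thick, reaching from 50 to 106 mm above the bench; this point is 81 mm above the bench. Its axes are the station's. Behind it is free slab.
- cam (a joint): Angle of the brass eccentric cam (60 mm disc, 15 mm off its pivot), rad: 0 = low point, lever along station +y, pointing at the white mark; positive = lever turned clockwise from above, towards station +x; +1.57 = lever square to the track, pointing away from the carriage (locked). Starts 1.25 to 2.05, stops at -0.6 and 2.3. Takes about 0.3 N m (6 N at the peg); stays where it is left.
- cam_axis (a point): Fixed point on the cam's vertical pivot axis, 56 mm above the bench (mid-thickness of the yellow lever), axes as the station's.
- lever_peg (a point): Top centre of the upright round black peg on the end of the cam's yellow lever: peg 14 mm in diameter, from 59 to 115 mm above the bench, 50 mm from the pivot axis; its y axis points outwards along the lever. Push the peg sideways to turn the cam.
- low_mark (a point): Centre of the white painted mark (14 x 34 mm) on the slab before the kiln, straight ahead (+y) of the cam's pivot: the lever points at it at the low point.
- bead (a point): Centre of the warm orange glass bead, 18 mm in diameter, on the front end of the bead rod, 57 mm above the bench.
- rod_grip (a point): Centre of the rod's aluminium grip (14 mm thick, 60 mm long), lying loose in the brass cradle on the carriage along station y, 57 mm above the bench; the 4 mm steel rod runs forward from it, above the track, to the bead 168 mm ahead. Loose, 0.1 kg; it rides with the carriage. Not to be touched.
- cradle (a point): Where the grip's centre belongs: the middle of the brass cradle on the carriage, moving with it. The cradle leaves 2 mm of play either way.
- kiln_mouth (a point): Centre of the kiln's opening at its front face, at bead height, axes as the station's.
- reamer_mid (a point): Graphite reamer with a square wooden handle, 14 x 14 x 165 mm, lying on the slab on the -x side of the track; bystander.
- kiln_post_mid (a point): White ceramic kiln post, 26 mm in diameter, 55 mm high, standing on the slab on the +x side; centre; bystander.
- pan_mid (a point): Copper-bottomed steel cooling pan, 132 mm across, 45 mm high, on the bench; bystander.
- paddle_mid (a point): Graphite marver paddle with a wooden handle, 200 x 60 x 18 mm, on the bench; bystander.
- jar: Green glass jar with a white cap, 60 mm in diameter, 75 mm high, on the bench; origin at its underside; bystander.
- bead_rod: The whole bead rod (grip, rod and bead); origin under the middle of the grip. See rod_grip.
Things that resemble listed ones, but are neither listed nor needed, are in the scene too. What is shaped like the bead_rod but blue is not meant.

How it is judged:
On the way, in this order (a step that is already met when the one before it is completed fails the run):
1. the cam is turned to its low point (within 0.3 rad) while the carriage is still back (value of joint cam between -0.3 and 0.3 rad and value of joint carriage below 0.03 m), for 0.2 s.
2. the carriage is pushed fully home with the cam low (value of joint cam between -0.35 and 0.35 rad and value of joint carriage above 0.095 m), for 0.2 s.
At the end, for the whole second after the job is handed in: Carriage at rest within 5 mm of its front stop, cam within 0.35 rad of its low point, rod grip within 8 mm of its place in the cradle, bead more than 30 mm inside the kiln (all of step 2 and velocity of joint carriage between -0.01 and 0.01 m/s and distance between rod_grip and cradle below 0.008 m and y of bead in the frame of kiln_mouth above 0.03 m); the robot touches nothing.
It fails at once if the carriage is forced past the cam before the cam is low (value of joint carriage above 0.035 m and (value of joint cam above 0.5 rad or value of joint cam below -0.55 rad)).
It fails at once if the bead rod is lifted or leaves its cradle (distance between rod_grip and cradle above 0.012 m).
It fails at once if the robot touches the bead rod (contact force between any of the fingers, the arm and bead_rod above 0.5 N).
It fails at once if a bystander is moved or lifted (distance of any of reamer_mid, kiln_post_mid, pan_mid, paddle_mid, jar from where it was at the start of the episode above 0.015 m).
It also fails if it takes over 48 s, if anything falls off the work surface, if the arm or the gripper's body presses on something with over 40 N, if the wrist force passes 120 N, or if a joint passes its speed limit or range.

## Robot

A 6-joint arm with a two-finger parallel gripper is mounted at the origin on the work surface. World frame = base frame: x ahead of the robot, y to its left, z up, the work surface at z = 0. Lengths are in m, angles in rad, forces in N, time in s.
With the tool pointing down it reaches from about 0.3 to 0.875 m from the base axis. Payload 4.2 kg.
Tool frame: the origin (TCP) lies where the fingers leave the gripper's body, on its centre line; the fingertips stand 73 mm ahead of it and the grasp point (between the pads) lies 54 mm ahead of it (r.tcp_to_tips is the distance from the TCP to the fingertips, in m); z points along the fingers, x is the direction in which the jaws open and shut, and the axes are right-handed (so a half turn about z gives the same grasp; the last joint's range is limited). The gripper opens to 85 mm and grips with 20 to 120 N. Pads are 22 mm wide; open, the fingers measure 114 mm over their backs; the gripper's body (76 mm by 85 mm) begins 54 mm behind the grasp point. The pads swing forward as they close: fully open they stand 13 mm farther back than shut.
Start: joints at [-1.315, 0.32, 1.565, -0, 1.257, -0.02], TCP at [0.157, -0.553, 0.304] pointing down, gripper open.
Joint ranges: [-3.11, 3.11], [-0.84, 2.01], [0.21, 2.61], [-1.34, 4.49], [0.05, 2.63], [-2.56, 2.56]. Speed limits (rad/s): [2.57, 2.57, 3.14, 3.14, 3.14, 3.14].

## Interface

Orientations are given as a rotation vector (axis times angle).
In Python, from cell import readout, read_camera, job, r gives the robot as it stands.
- The arm moves only by the tool servo_tool, never from a script. Its argument "moves" is one flat list of numbers, 4 for each row, row after row: the shift along the world's x, y, z in cm, then the turn about the world's z in rad. A call has 1 to 20 rows; each row shifts and turns the commanded pose from where the row before left it; what a row does not reach is not made up. A row lasts 1/12 s, in which the tool goes at most 41.7 mm and 7.16 degrees, less where a joint would pass 70% of its speed; a pose out of reach is approached as far as the arm can. A call with a gripper value outside its range is refused whole. "claw" is the opening, from 0 (shut) to 1 (fully open), set as the call begins (left out, the last holds). The fingers move at their own pace and stop on an object; "grip_force" is the grip in N (left out, the last holds). Time passes only in rows, so rows that do not move let the fingers close. It gives the time, the measured TCP pose, the force and the opening at its end, in the units of the state.
- readout.observe(): the state, without advancing time (a new reading comes with each control period).
- read_camera(name): name is "scene" or "side" or "wrist"; returns a dict with "frame" (400x640x3 uint8, red, green, blue), "mtx" (3x3 intrinsics, pixels), "dist" ([k1, k2, p1, p2, k3] as OpenCV has them; the pictures are not rectified), "pose" (4x4, takes a point from camera to world coordinates). Camera axes: x right, y up, looking along -z (the intrinsics and any distortion apply to the point x, -y, -z); pixel columns grow to the right and rows downward; lengths in m; the calibration is good to about 2 mm. A picture is of the moment at which its call begins. There is no depth.
- job.job_done(): hands the job in, once; it reports no verdict.
The state is a dict: "time_s": time; "joint_positions": joint angles; "qd": joint speeds; "tau": joint torques, N m; "ee_pos": TCP position; "tcp_rot": TCP orientation; "contact_force": force on the tool from outside, world axes, zero at the start; "wrist_torque": the same for the moment, N m; "grip_width": finger opening in m.
Only numpy, scipy, OpenCV 4.12 (cv2) and the standard library are available. Lean on these libraries where they do the work, as an engineer would, in place of code of your own. Each camera call takes 0.05 s, during which the arm holds its last target.

## Working session

There is one attempt and no reset: what is moved stays moved. The work goes in short steps, Python scripts to look and compute and a tool call to move; the robot and the scene stay as the last step left them, time stands still between calls to the robot, and variables do not carry over. Pictures are saved under pics/ and viewed, and the job is handed in when it is done.

Besides the shell and the picture viewer there is one more tool, called after ">>>" as name(argument=value, ...) on one line, values as JSON. servo_tool: Moves the arm, as the interface text tells. Its arguments: {"type":"object","properties":{"moves":{"type":"array"},"claw":{"type":"number"},"grip_force":{"type":"number"}},"required":["moves"]}

```bash
ls; mkdir -p pics; python3 - <<'E'
from cell import readout, read_camera, job, r
import cv2
print(readout.observe())
for n in ["scene","side","wrist"]:
    c=read_camera(n); cv2.imwrite(f"pics/{n}0.png",c["frame"][:,:,::-1]); print(n,c["mtx"].tolist(),c["dist"],c["pose"].round(4).tolist())
E
```

```text
pics
{'time_s': 0.0, 'joint_positions': array([-1.31500991e+00,  3.20321429e-01,  1.56567702e+00,  6.65769241e-06,
        1.25734906e+00, -1.99860313e-02]), 'qd': array([ 9.32972234e-04, -9.02476284e-05,  7.42666836e-04, -6.90864767e-04,
        4.60275105e-04,  8.11069535e-04]), 'tau': array([-1.47543302e-03, -4.15527570e+01, -2.34161603e+01, -1.08510230e-04,
        8.14340572e-03,  3.41058552e-06]), 'ee_pos': array([ 0.15649305, -0.55295035,  0.30306594]), 'tcp_rot': array([-2.50482077e+00,  1.89436459e+00,  2.15799208e-03]), 'contact_force': array([0.48019547, 0.1706407 , 0.31657435]), 'wrist_torque': array([-0.02836985, -0.01057845,  0.01111262]), 'grip_width': 0.08551473030564495}
scene [[400.0630910315879, 0.0, 322.45417373001163], [0.0, 400.0630910315879, 197.77858770447088], [0.0, 0.0, 1.0]] [-0.05154355  0.          0.          0.          0.        ] [[0.5817, -0.4286, 0.6913, 1.4114], [0.8134, 0.3085, -0.4932, -0.7154], [-0.0019, 0.8492, 0.5281, 0.7038], [0.0, 0.0, 0.0, 1.0]]
side [[499.8686196970984, 0.0, 316.35051606014736], [0.0, 499.8686196970984, 200.59720192645563], [0.0, 0.0, 1.0]] [-0.01581512  0.          0.          0.          0.        ] [[-0.6234, -0.4947, 0.6055, 1.4682], [0.7818, -0.3811, 0.4935, 0.5397], [-0.0134, 0.781, 0.6244, 0.9773], [0.0, 0.0, 0.0, 1.0]]
wrist [[342.85676025315394, 0.0, 321.08444623343803], [0.0, 342.85676025315394, 197.4037727220153], [0.0, 0.0, 1.0]] [-0.00152789  0.          0.          0.          0.        ] [[0.2719, 0.9163, 0.2939, 0.2316], [-0.9623, 0.2596, 0.0811, -0.5318], [-0.002, -0.3049, 0.9524, 0.372], [0.0, 0.0, 0.0, 1.0]]
```

View pics/scene0.png

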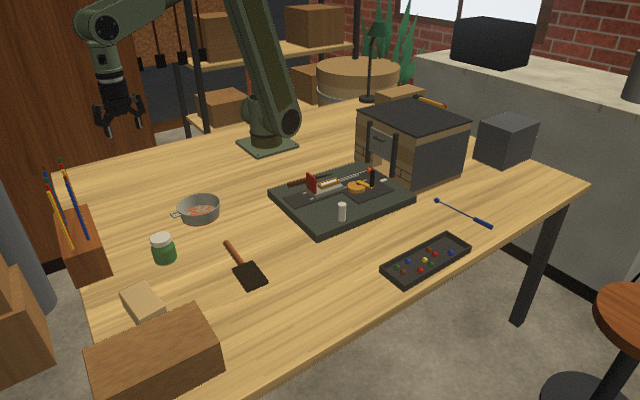

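View pics/side0.png

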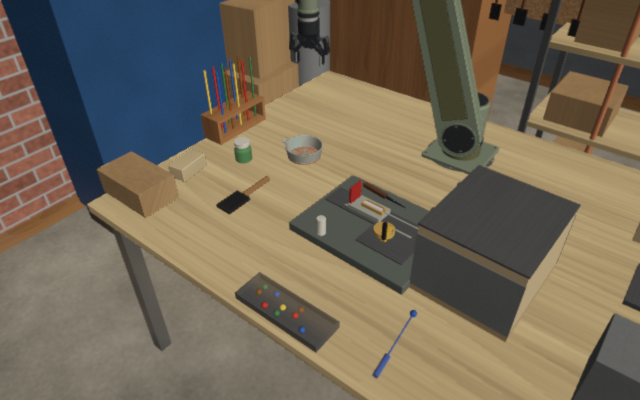

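View pics/wrist0.png

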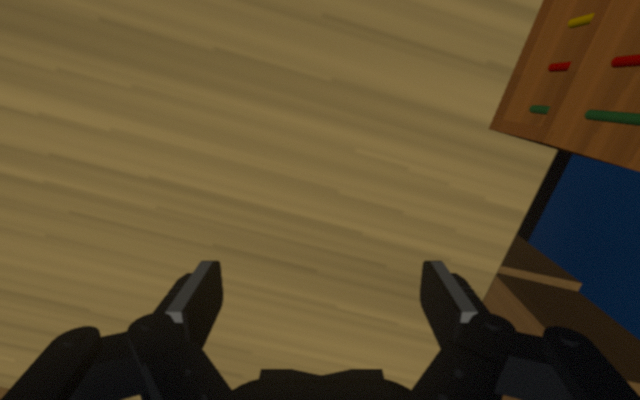

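```bash
python3 - <<'E'
import cv2
a=cv2.imread("pics/scene0.png")[130:245,255:425]; cv2.imwrite("pics/sc_crop.png",cv2.resize(a,None,fx=4.6,fy=4.6,interpolation=cv2.INTER_CUBIC))
a=cv2.imread("pics/side0.png")[165:295,280:450]; cv2.imwrite("pics/sd_crop.png",cv2.resize(a,None,fx=4.5,fy=4.5,interpolation=cv2.INTER_CUBIC))
E
```

```text
(no output)
```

View pics/sc_crop.png

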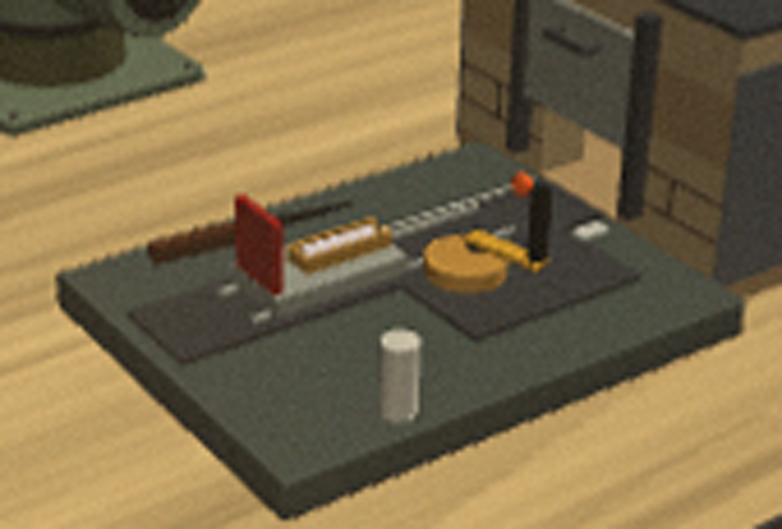

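View pics/sd_crop.png

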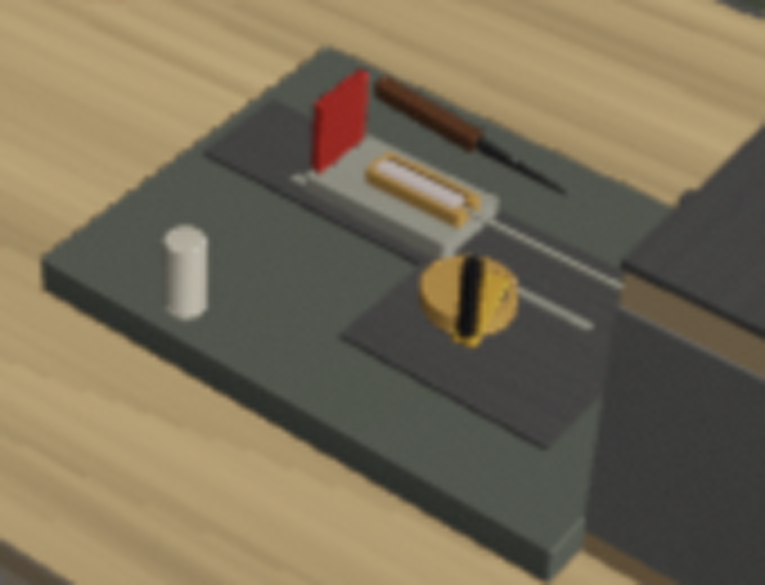

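```bash
cat > h.py <<'E'
import numpy as np, cv2
C={"scene":(np.array([[400.0630910315879,0,322.45417373],[0,400.06309103,197.7785877],[0,0,1]]),np.array([-0.05154355,0,0,0,0]),np.array([[0.5817,-0.4286,0.6913,1.4114],[0.8134,0.3085,-0.4932,-0.7154],[-0.0019,0.8492,0.5281,0.7038]])),
"side":(np.array([[499.8686197,0,316.35051606],[0,499.8686197,200.5972],[0,0,1]]),np.array([-0.01581512,0,0,0,0]),np.array([[-0.6234,-0.4947,0.6055,1.4682],[0.7818,-0.3811,0.4935,0.5397],[-0.0134,0.781,0.6244,0.9773]]))}
def ray(c,uv,C=C):
    K,d,P=C[c]; x=cv2.undistortPoints(np.array([[uv]],float),K,d)[0,0]
    v=P[:,:3]@np.array([x[0],-x[1],-1]); return P[:,3],v
def plane(c,uv,z):
    o,v=ray(c,uv); return o+v*(z-o[2])/v[2]
def tri(a,b):
    o1,v1=ray("scene",a);o2,v2=ray("side",b)
    s=np.linalg.lstsq(np.c_[v1,-v2],o2-o1,rcond=None)[0]
    p,q=o1+s[0]*v1,o2+s[1]*v2; return (p+q)/2,np.linalg.norm(p-q)
sc=lambda x,y:(255+(x+.5)/4.6-.5,130+(y+.5)/4.6-.5)
sd=lambda x,y:(280+(x+.5)/4.5-.5,165+(y+.5)/4.5-.5)
E
python3 - <<'E'
from h import *
np.set_printoptions(precision=4,suppress=True)
A=[plane("scene",sc(*p),.03) for p in [(58,285),(285,490),(742,308),(465,142)]]
B=[plane("side",sd(*p),.03) for p in [(325,48),(45,262),(550,550)]]
print("scene corners",A);print("side",B)
print("peg top",plane("scene",sc(541,183),.115),plane("side",sd(472,261),.115),tri(sc(541,183),sd(472,261)))
print("disc", plane("scene",sc(466,254),.05),plane("side",sd(469,290),.05))
print("mark",plane("scene",sc(591,231),.03))
print("plate top corners scene",plane("scene",sc(238,198),.106),plane("scene",sc(281,232),.106))
print("plate top corners side",plane("side",sd(316,103),.106),plane("side",sd(366,72),.106))
print("bead",plane("scene",sc(522,184),.057))
print("post top",plane("scene",sc(401,342),.085),plane("side",sd(187,237),.085))
E
```

```text
scene corners [array([ 0.3923, -0.2106,  0.03  ]), array([ 0.6832, -0.2161,  0.03  ]), array([0.6987, 0.1618, 0.03  ]), array([0.3866, 0.1694, 0.03  ])]
side [array([ 0.3769, -0.1998,  0.03  ]), array([ 0.6767, -0.2061,  0.03  ]), array([0.6885, 0.1742, 0.03  ])]
peg top [0.5945 0.0601 0.115 ] [0.5953 0.0566 0.115 ] (array([0.5971, 0.0576, 0.1168]), np.float64(8.782165000637519e-05))
disc [0.5542 0.0304 0.05  ] [0.5536 0.0334 0.05  ]
mark [0.5561 0.1512 0.03  ]
plate top corners scene [ 0.4774 -0.1111  0.106 ] [ 0.5336 -0.1143  0.106 ]
plate top corners side [ 0.5171 -0.1102  0.106 ] [ 0.47   -0.1038  0.106 ]
bead [0.5069 0.1238 0.057 ]
post top [ 0.6608 -0.1121  0.085 ] [ 0.6521 -0.1094  0.085 ]
```

>>> servo_tool(moves=[2,2.8,0.2,-0.014,2,2.8,0.2,-0.014,2,2.8,0.2,-0.014,2,2.8,0.2,-0.014,2,2.8,0.2,-0.014,2,2.8,0.2,-0.014,2,2.8,0.2,-0.014,2,2.8,0.2,-0.014,2,2.8,0.2,-0.014,2,2.8,0.2,-0.014,2,2.8,0.2,-0.014,2,2.8,0.2,-0.014,2,2.8,0.2,-0.014,2,2.8,0.2,-0.014,2,2.8,0.2,-0.014,2,2.8,0.2,-0.014,2,2.8,0.2,-0.014,2,2.8,0.2,-0.014,2,2.8,0.2,-0.014,0,0,0,-0.014], claw=0)

```text
time_s: 1.82
ee_pos: [0.5394, -0.017, 0.3416]
tcp_rot: [-2.219, 2.219, 0.0]
contact_force: [0.3, -0.7, 1.0]
grip_width: -0.0003
```

```bash
python3 - <<'E'
from cell import readout, read_camera
import cv2,pickle
o=readout.observe();print(o)
c=read_camera("wrist");pickle.dump(c,open("w1.pkl","wb"));cv2.imwrite("pics/w1.png",c["frame"][:,:,::-1]);print(c["pose"].round(4).tolist())
E
```

```text
{'time_s': 1.8167, 'joint_positions': array([-0.05405888,  0.2411587 ,  1.57986717,  0.00269206,  1.31865167,
        1.51633207]), 'qd': array([-0.06570633, -0.03179734,  0.06319658, -0.0693514 ,  0.03274115,
        0.10359266]), 'tau': array([  1.30131751, -37.65788913, -23.94158006,   0.25645439,
         0.05863169,   0.21002729]), 'ee_pos': array([ 0.5394495 , -0.01703219,  0.34160036]), 'tcp_rot': array([-2.21887199e+00,  2.21945727e+00,  4.95051402e-04]), 'contact_force': array([ 0.25707665, -0.66520278,  1.00796749]), 'wrist_torque': array([ 0.02719401,  0.02069134, -0.03058665]), 'grip_width': -0.0002809455563118516}
[[-0.0007, 0.953, 0.3031, 0.6174], [-1.0, 0.0003, -0.0032, -0.0173], [-0.0031, -0.3031, 0.953, 0.4105], [0.0, 0.0, 0.0, 1.0]]
```

View pics/w1.png

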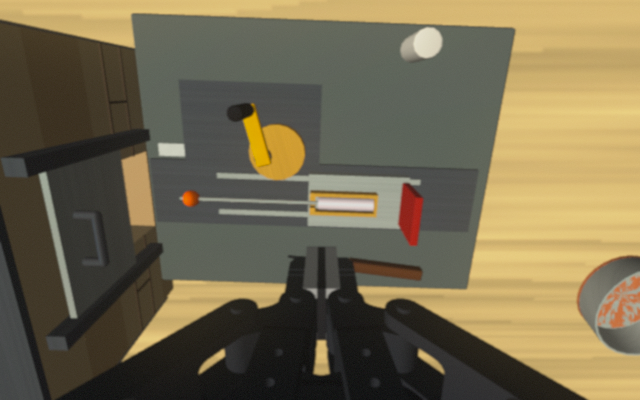

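```bash
cp pics/w1.png pics/w1c.png; cat >> h.py <<'E'
import pickle
def wplane(f,uv,z):
    c=pickle.load(open(f,"rb")); 
    o,v=ray("w",uv,{"w":(c["mtx"],c["dist"],c["pose"][:3])}); return o+v*(z-o[2])/v[2]
E
python3 - <<'E'
from h import *
np.set_printoptions(precision=4,suppress=True)
im=cv2.imread("pics/w1.png");cv2.imwrite("pics/w1c.png",cv2.resize(im[70:260,140:450],None,fx=2.5,fy=2.5,interpolation=cv2.INTER_CUBIC))
W=lambda u,v,z:wplane("w1.pkl",(u,v),z)
for n,a in dict(peg=(235,111,.115),pegbase=(252,111,.06),disc=(277,152,.05),leverinner=(262,160,.056),mark=(171,150,.03),plateTopA=(404,184,.106),plateTopB=(412,243,.106),bead=(190,198,.057),c1=(133,14,.03),c2=(514,29,.03),c3=(467,289,.03),grip=(346,204,.057),post=(428,42,.085)).items(): print(n,W(*a))
E
```

```text
peg [0.5994 0.0558 0.115 ]
pegbase [0.596  0.0525 0.06  ]
disc [0.5532 0.0306 0.05  ]
leverinner [0.5458 0.0459 0.056 ]
mark [0.5519 0.1517 0.03  ]
plateTopA [ 0.5335 -0.0926  0.106 ]
plateTopB [ 0.474  -0.1047  0.106 ]
bead [0.5042 0.126  0.057 ]
c1 [0.6883 0.1715 0.03  ]
c2 [ 0.6743 -0.2103  0.03  ]
c3 [ 0.3742 -0.2015  0.03  ]
grip [ 0.4974 -0.0432  0.057 ]
post [ 0.6558 -0.1094  0.085 ]
```

View pics/w1c.png

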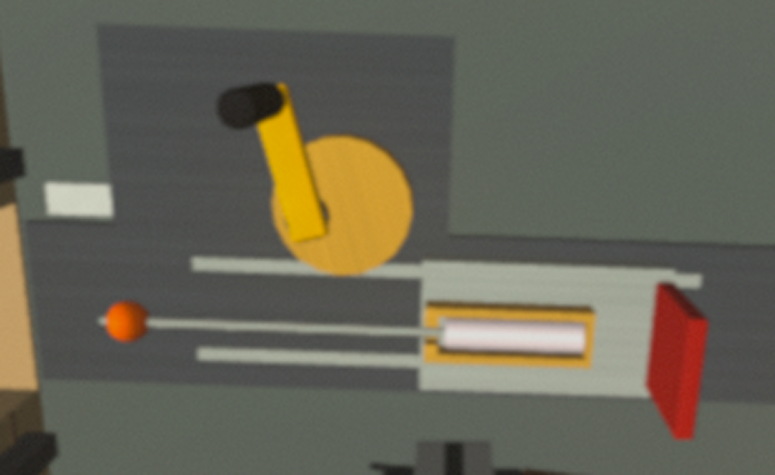

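>>> servo_tool(moves=[2,1,-0.5,0,2,1,-0.5,0,2,1,-0.5,0,1.45,0.9,-0.5,0,0,0,-2.2,0,0,0,-2.2,0,0,0,-2.2,0,0,0,-2.2,0,0,0,-2.2,0,0,0,-2.2,0,0,0,-2.2,0,0,0,-2.2,0,0,0,0,0,0,0,0,0,0,0,0,0])

```text
time_s: 3.12
ee_pos: [0.6115, 0.0171, 0.1471]
tcp_rot: [-2.215, 2.226, -0.002]
contact_force: [0.1, 0.3, 0.5]
grip_width: -0.0
```

```bash
python3 - <<'E'
from cell import readout, read_camera
import cv2,pickle
o=readout.observe();print(o["ee_pos"],o["contact_force"])
c=read_camera("wrist");pickle.dump(c,open("w2.pkl","wb"));cv2.imwrite("pics/w2.png",c["frame"][:,:,::-1])
E
```

```text
[0.61153631 0.01708262 0.14714389] [0.09499116 0.271627   0.47562874]
```

View pics/w2.png

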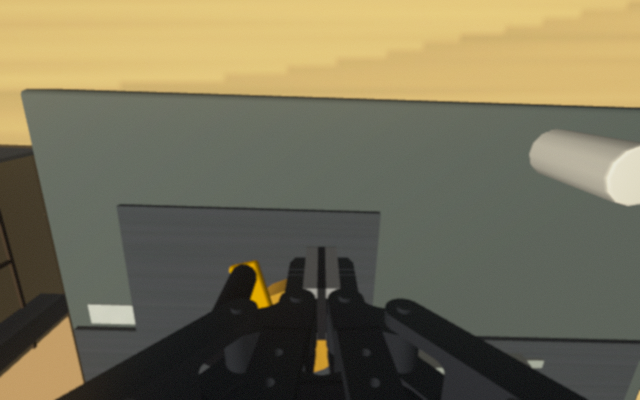

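>>> servo_tool(moves=[0,0,1.5,0,0,0.9,0,0,-0.1,0.9,0,0,-0.2,0.7,0,0,-0.2,0.7,0,0,0,0,0,0])

```text
time_s: 3.67
ee_pos: [0.6073, 0.0507, 0.162]
tcp_rot: [-2.217, 2.222, -0.007]
contact_force: [2.4, -1.9, 2.8]
grip_width: -0.0001
```

```bash
python3 - <<'E'
from cell import readout, read_camera
import cv2,pickle
o=readout.observe();print(o["ee_pos"],o["contact_force"])
for n in ["side","scene"]:
  c=read_camera(n);f=c["frame"][:,:,::-1]
  f=f[165:295,280:450] if n=="side" else f[110:240,255:425]
  cv2.imwrite(f"pics/{n}3.png",cv2.resize(f,None,fx=3,fy=3,interpolation=cv2.INTER_CUBIC))
a=[cv2.imread(f"pics/{n}3.png") for n in ["side","scene"]];h=min(x.shape[0] for x in a)
cv2.imwrite("pics/b3.png",cv2.resize(cv2.hconcat([x[:h] for x in a]),None,fx=.78,fy=.78))
E
```

```text
[0.6072993  0.05072364 0.16195916] [ 2.44953597 -1.86829904  2.75794964]
```

View pics/b3.png

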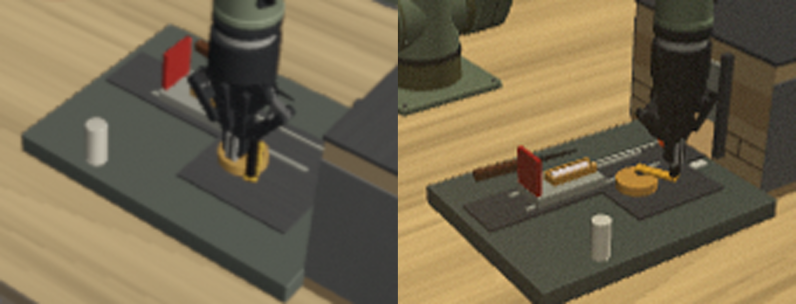

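>>> servo_tool(moves=[-0.4,0.6,0,0,-0.4,0.6,0,0,-0.6,0.5,0,0,-0.6,0.5,0,0,-0.9,0.4,0,0,-0.9,0.4,0,0,0,0,0,0,0,0,0,0])

```text
time_s: 4.43
ee_pos: [0.5699, 0.0815, 0.162]
tcp_rot: [-2.211, 2.222, -0.003]
contact_force: [6.2, 2.6, 3.2]
grip_width: -0.0001
```

```bash
cat > two.py <<'E'
import sys,cv2,pickle
from cell import readout, read_camera
k=sys.argv[1]
o=readout.observe();print(o["time_s"],o["ee_pos"],o["contact_force"])
a=[]
for n in ["side","scene"]:
  c=read_camera(n);f=c["frame"][:,:,::-1]
  f=f[165:295,280:450] if n=="side" else f[120:250,255:425]
  a.append(cv2.resize(f,None,fx=2.35,fy=2.35,interpolation=cv2.INTER_CUBIC))
w=read_camera("wrist");pickle.dump(w,open(f"w{k}.pkl","wb"))
cv2.imwrite(f"pics/w{k}.png",w["frame"][:,:,::-1])
cv2.imwrite(f"pics/b{k}.png",cv2.hconcat(a))
E
python3 two.py 4
```

```text
4.4333 [0.56988649 0.08145273 0.16197933] [6.19960772 2.60054231 3.18642345]
```

View pics/b4.png

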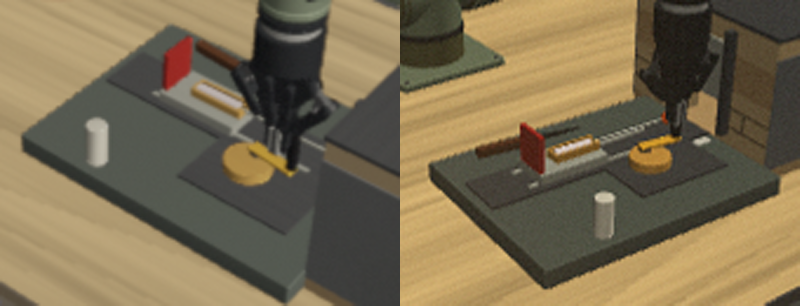

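View pics/w4.png

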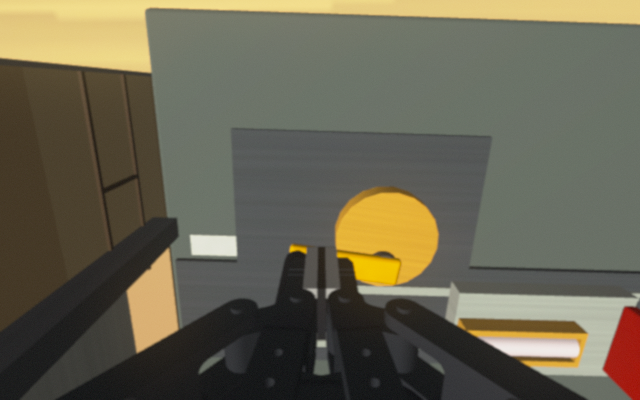

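```bash
python3 - <<'E'
from h import *
W=lambda u,v,z:wplane("w4.pkl",(u,v),z)
a,b=W(291,246,.059),W(400,259,.059);print(a,b,np.arctan2(*(a-b)[:2]))
a,b=W(150,10,.03),W(237,128,.03);print(a)
p,q=W(237,128,.03),W(490,137,.03);print(np.arctan2(*(p-q)[:2]),W(214,245,.03))
E
```

```text
[0.56550096 0.09812912 0.059     ] [0.55732617 0.03764241 0.059     ] 0.13433620967597365
[0.68804057 0.17094653 0.03      ]
0.04011445350395932 [0.55255652 0.15065747 0.03      ]
```

>>> servo_tool(moves=[-0.3,0,0,0,-0.2,0,0,0,0,0,0,0,0,0,0,0,0,0,0,0,1.5,-0.3,0,0,1.5,-0.5,0,0,0.5,-1,1,0,0,0,2,0,0,0,2,0,0,0,0,0])

```text
time_s: 5.5
ee_pos: [0.5988, 0.062, 0.2136]
tcp_rot: [-2.214, 2.224, -0.002]
contact_force: [0.5, -0.2, -0.2]
grip_width: 0.0003
```

```bash
python3 two.py 5
```

```text
5.5 [0.59881168 0.06204407 0.21362133] [ 0.53332204 -0.23024738 -0.23583929]
```

View pics/b5.png

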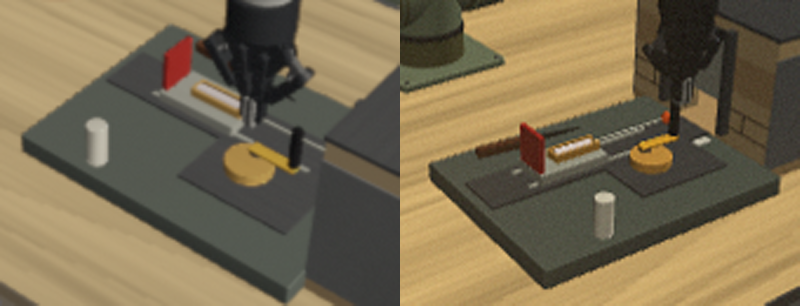

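View pics/w5.png

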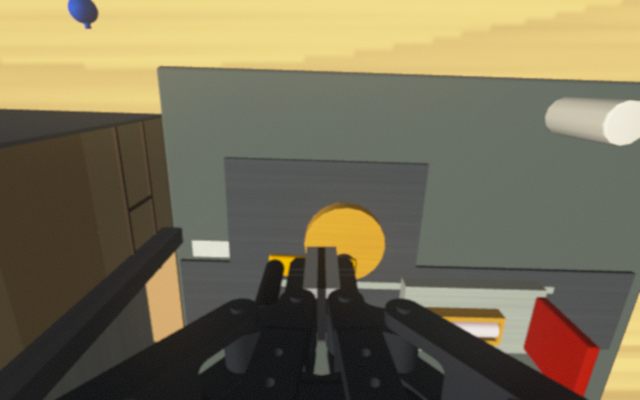

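>>> servo_tool(moves=[0,0,1.5,0,0,0,1.5,0,-1.3,-2.7,0,0,-1.3,-2.7,0,0,-1.3,-2.7,0,0,-1.3,-2.7,0,0,-1.3,-2.7,0,0,-1.3,-2.7,0,0,-1.3,-2.7,0,0,-1.3,-2.8,0,0,0,0,-1.8,0,0,0,-1.8,0,0,0,-1.8,0,0,0,-1.8,0,0,0,-1.8,0,0,0,0,0,0,0,0,0])

```text
time_s: 7.07
ee_pos: [0.4929, -0.1547, 0.1493]
tcp_rot: [2.215, -2.225, -0.007]
contact_force: [0.7, -0.2, -0.0]
grip_width: 0.0
```

```bash
python3 two.py 6
```

```text
7.0667 [ 0.49286396 -0.15469443  0.14932691] [ 0.6932199  -0.20226386 -0.02976939]
```

View pics/b6.png

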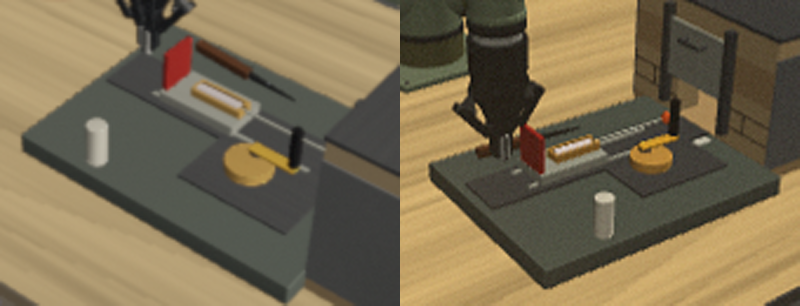

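View pics/w6.png

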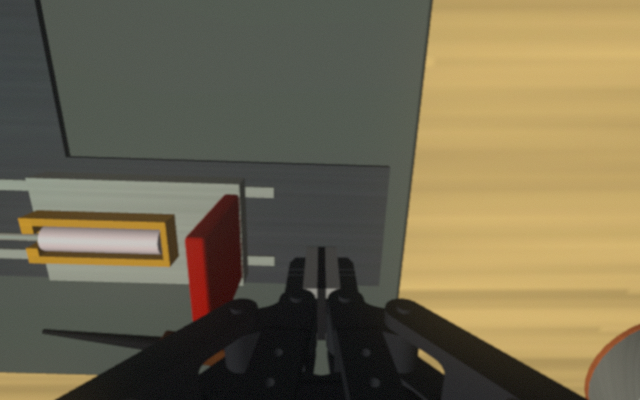

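```bash
python3 - <<'E'
from h import *
s=(255+277/2.35,120+99/2.35);d=(280+295/2.35,165+131/2.35)
print(tri(s,d),plane("scene",s,.115),plane("side",d,.115))
a,b=wplane("w6.pkl",(240,196),.106),wplane("w6.pkl",(188,240),.106);print(a,b)
E
```

```text
(array([0.5562646 , 0.09647839, 0.11483015]), np.float64(0.001431551385356421)) [0.55775325 0.09559864 0.115     ] [0.55541258 0.09619335 0.115     ]
[ 0.53641155 -0.12706934  0.106     ] [ 0.51970769 -0.10685265  0.106     ]
```

>>> servo_tool(moves=[0,0.8,0.2,0,0,0.8,0.2,0,0,0.4,0,0,0,0.3,0,0,0,0.3,0,0,0,0.4,0,0,0.02,0.5,0,0,0.02,0.5,0,0,0.02,0.5,0,0,0.02,0.5,0,0,0.02,0.5,0,0,0.02,0.5,0,0,0.02,0.5,0,0,0.02,0.5,0,0,0.02,0.5,0,0,0.02,0.5,0,0,0.02,0.5,0,0,0.02,0.5,0,0,0,0.2,0,0,0,0,0,0])

```text
time_s: 8.88
ee_pos: [0.4965, -0.0624, 0.1548]
tcp_rot: [-2.217, 2.225, 0.001]
contact_force: [-0.2, 0.1, -0.7]
grip_width: -0.0
```

```bash
python3 two.py 7
```

```text
8.8833 [ 0.49650525 -0.06242628  0.15476783] [-0.17094815  0.07400814 -0.70813282]
```

View pics/b7.png

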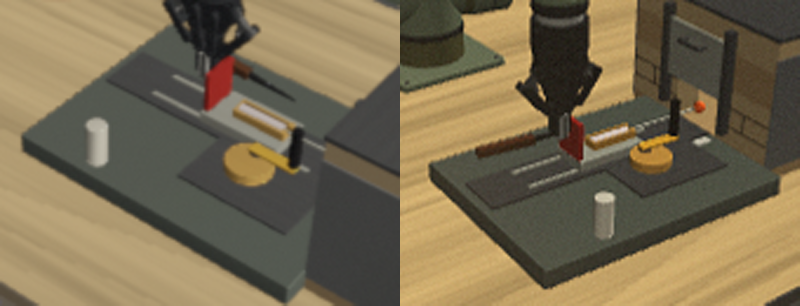

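View pics/w7.png

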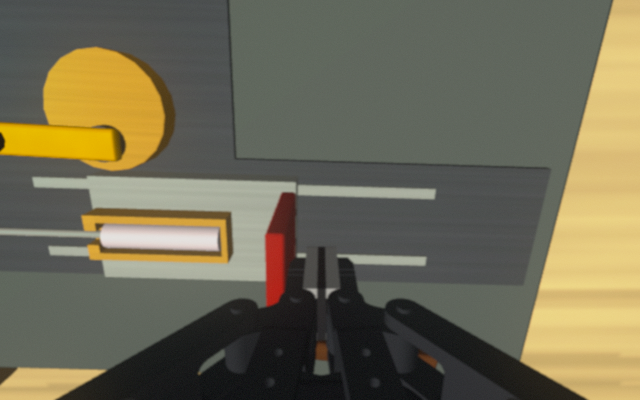

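>>> servo_tool(moves=[0.01,0.4,0,0,0.01,0.4,0,0,0.01,0.4,0,0,0.01,0.4,0,0,0.01,0.4,0,0,0.01,0.4,0,0,0,0.3,0,0,0,0.3,0,0,0,0.2,0,0,0,0.2,0,0])

```text
time_s: 9.87
ee_pos: [0.4973, -0.029, 0.155]
tcp_rot: [-2.217, 2.226, -0.001]
contact_force: [0.6, -1.9, -1.9]
grip_width: 0.0001
```

```bash
python3 two.py 8
```

```text
9.8667 [ 0.49729176 -0.02901393  0.15504639] [ 0.60267404 -1.93023725 -1.90406046]
```

View pics/w8.png

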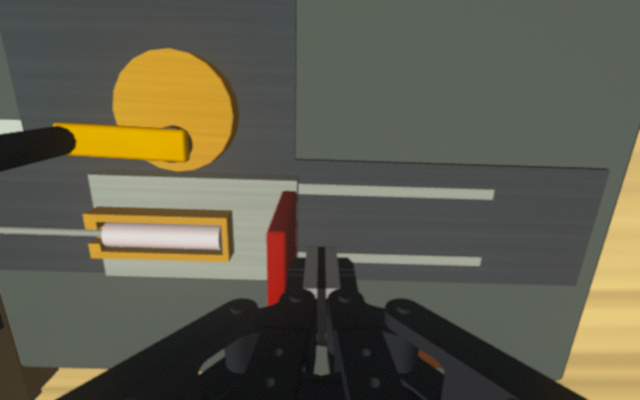

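>>> servo_tool(moves=[0,0.2,0,0,0,0.2,0,0,0,0.2,0,0,0,0.2,0,0])

```text
time_s: 10.35
ee_pos: [0.4971, -0.025, 0.1552]
tcp_rot: [2.218, -2.216, 0.01]
contact_force: [-1.3, -26.6, 0.5]
grip_width: 0.0001
```

>>> servo_tool(moves=[0,-0.1,0,0,0,-0.2,0,0,0,-0.5,0,0,0,-1,0,0,0,-1.5,0,0,0,-1.5,0,0,0,0,2,0,0,0,2.5,0,0,0,2.5,0,0,0,2,0,0,0,0,0,0,0,0,0])

```text
time_s: 11.35
ee_pos: [0.4973, -0.0694, 0.2458]
tcp_rot: [-2.215, 2.225, -0.002]
contact_force: [0.9, 0.7, -0.7]
grip_width: 0.0003
```

```bash
python3 two.py 9; python3 - <<'E'
from cell import read_camera
import cv2
c=read_camera("scene");f=c["frame"][110:250,255:455,::-1]
cv2.imwrite("pics/s9.png",cv2.resize(f,None,fx=4,fy=4,interpolation=cv2.INTER_CUBIC))
E
```

```text
11.35 [ 0.49728875 -0.06937736  0.24576114] [ 0.90758708  0.720456   -0.70824964]
```

View pics/s9.png

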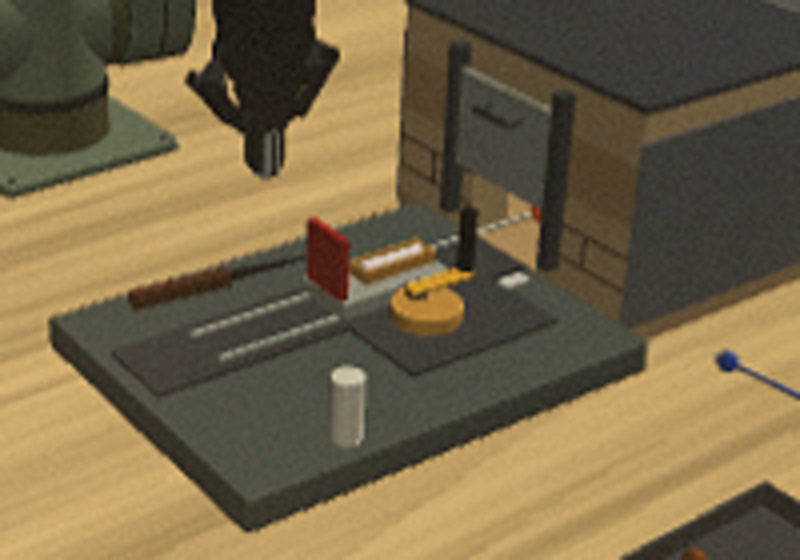

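View pics/w9.png

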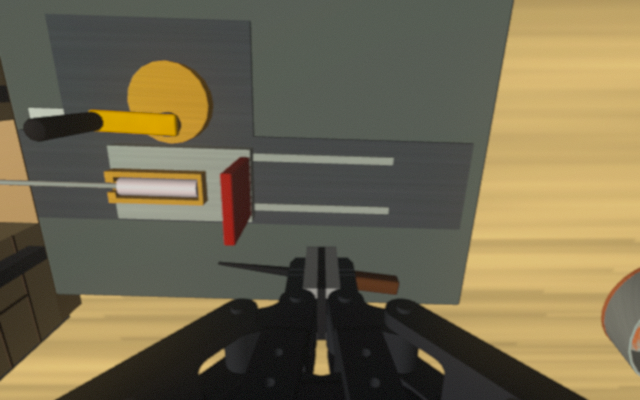

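```bash
python3 - <<'E'
from h import *
W=lambda u,v,z:wplane("w9.pkl",(u,v),z)
X=lambda u,v,z:wplane("w1.pkl",(u,v),z)
print("grip",W(157,187,.057),X(346,204,.057))
print("carriage edge far-left corner",W(108,146,.05),X(309,174.5,.05))
print("cradle",(W(106,187,.055)+W(206,187,.055))/2)
a,b=W(90,133,.059),W(175,136,.059);print("lever",np.arctan2(*(a-b)[:2])-.038)
print(W(47,15,.03),W(250,20,.03))
E
```

```text
grip [0.50112057 0.05840277 0.057     ] [ 0.4974025  -0.04324143  0.057     ]
carriage edge far-left corner [0.53204488 0.09464982 0.05      ] [ 0.5286709  -0.00306026  0.05      ]
cradle [0.50054964 0.06020825 0.055     ]
lever 0.0019934242853059322
[0.62619695 0.13345286 0.03      ] [ 0.6220161  -0.01674091  0.03      ]
```

```bash
python3 -c "
from cell import job
print(job.job_done())"
```

```text
the job is handed in; nothing more can be done
None
```

I turned the cam to its low point and then pushed the carriage fully home, without gripping anything. I handed the job in with the robot clock at about 11.4 s of the 48 s allowed. The hand-in gives no verdict, so what follows is from my own checks.

- **Cam:** I pushed the peg with the shut fingers. In the last wrist picture the lever lies along the track and points at the white mark, at about 0.00 rad. An earlier, rougher two-camera fix of the peg, taken before the carriage push, suggested roughly 0.1 rad. Both are well inside the limit.
- **Carriage:** I pushed the red plate until the force rose from about 2 N to about 27 N at the front stop. The pictures put the travel at 98 mm (from a carriage corner) and 102 mm (from the rod grip), so about 100 mm.
- **Bead rod:** The grip measured about 2 mm from the middle of the cradle. The bead shows in the kiln mouth, but I did not measure how deep it sits; about 100 mm of travel from its starting point would put it roughly 50 mm inside.
- **Arm and other things:** The fingers were backed off and raised clear, with about 1 N showing, which is sensor noise. The reamer and post looked unmoved in the last pictures. I did not check the pan, paddle and jar again, but the arm worked nowhere near them.

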